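Unlock and open the emergency drug case

TASK

Open the cream emergency drug case: slide its red safety tab sideways, away from the latch, right up against its stop but without ramming it, then lift the steel latch lever and swing it over to the front until it is past upright, never forcing it while the tab still holds it. Then raise the lid until it stands open by itself, at least half way to upright, and leave the other things on the table where they are.

Things in the scene. Friction and masses are not known exactly. Their poses are not given: they have to be found in the camera images.
- case: The drug case, cream painted steel with steel corner guards, 200 mm deep (its x), 300 mm wide (its y), 120 mm high to the lid's top; it stands fast on the table. Origin: centre of its underside; z up, x points from its front (the latch's side) to its back (the lid's hinges), y along its front to the left as seen from the front.
- tab_grip (a point): Centre of the red thumb fin of the safety tab. The fin is 20 mm (case x) by 10 mm (case y) by 22 mm high, so its top is 11 mm above this point; a steel guide cover lies 17 mm below this point (15.5 mm above the lid). With the tab locked and the lid shut it is at (-90, 52, 150) mm in the case's frame.
- bolt_guide: Steel guide that covers the bolt, 26 by 80 by 15.5 mm, fixed on the lid; the bolt's stop is inside it. Origin on the lid's top at (-90, 0, 120) mm in the case's frame, axes as the lid's; the cover runs from y = 18 to 98 mm. In this frame tab_grip has y = 52 mm when fully locked (it may start up to 2 mm further) and y grows as the tab is slid back.
- safety_tab: The red safety tab with its steel bolt. It slides along the case's +y (away from the latch) against about 3 N of friction and stays where left. Its bolt reaches out of the guide over the lever and holds it down; how far is set by a hidden adjusting screw and differs from case to case: the lever comes free after 5 to 23 mm of travel and the stop comes 2.5 mm beyond that; feel for it. Origin 14 mm below tab_grip.
- latch (a joint): Angle of the steel latch lever in rad: 0 lies flat on the lid, grows as its lip is lifted up and over towards the front (-x), ends at 2.3. Its pivot has about 0.1 N m of friction, so the lever stays where it is left; at about 0.75 its lip stands right above the pivot. While it is down its claw holds the lid shut.
- latch_lip (a point): Grip point on the upright lip at the lever's free end. The lip is a steel block 10 mm (case x) by 24 mm (case y) that rises from the lever's plate (plate top 7 mm above the lid) to 36 mm above the lid; this point is 11 mm below its top and centred, at (-45, 0, 145) mm in the case's frame when shut. The lever is 24 mm wide all along, with nothing beside the lip.
- latch_pivot (a point): Middle of the lever's pivot pin on the front of the case, at (-112, 0, 74) mm in the case's frame; the pin runs along the case's y.
- lever: The latch lever as a body (plate and lip); origin at the pivot, axes as the case's while it is down.
- lid (a joint): Lid angle in rad: 0 shut, grows as the front edge rises; ends at 1.6. The hinge is stiff (0.65 N m of friction), so the lid stays at any angle; raising it by the handle takes about 12 N at first.
- lid_handle (a point): Middle of the black bar of the carrying handle: a round bar 14 mm thick and 120 mm long along the case's y, fixed on two posts (at y = -52 and +52 mm), its axis 45 mm above the lid's top; at (0, 0, 165) mm in the case's frame when the lid is shut. It turns with the lid.
- lid_hinge (a point): Middle of the lid's hinge line, which runs along the case's y, at (100, 0, 91) mm in the case's frame.
- amber_bottle: Amber glass bottle, 60 mm across, 150 mm high, standing beside the case. Origin under its centre.
- blue_carton: Blue carton, 45 by 65 by 100 mm, standing beside the case. Origin under its centre.
- white_jar: White ceramic jar, 56 mm across, 60 mm high, beside the case. Origin under its centre.
- steel_spatula: Steel spatula, 170 mm long, lying beside the case.
- white_bowl: White bowl, 130 mm across, 45 mm high. Origin under its centre.
- yellow_tin: Yellow tin, 72 mm across, 100 mm high. Origin under its centre.
- brown_bottle: Small brown bottle, 52 mm across, 120 mm high. Origin under its centre.
- steel_cup: Steel cup, 72 mm across, 85 mm high. Origin under its centre.

How it is judged:
On the way, in this order (a step that is already met when the one before it is completed fails the run):
1. the safety tab is slid back until it presses on its stop (with more than 2.5 N), the latch still down and the lid shut (contact force between safety_tab and bolt_guide above 2.5 N and y of tab_grip in the frame of bolt_guide above 0.057 m and value of joint latch below 0.15 rad and value of joint lid below 0.05 rad), for 0.05 s.
2. the latch lever is swung over past upright (more than 1.0 rad) with the lid still shut (value of joint latch above 1 rad and value of joint lid below 0.1 rad), for 0.2 s.
At the end, for the whole second after the job is handed in: the lid stands open and at rest at 0.78 rad (45 degrees) or more, the latch lever is still swung over (0.9 rad or more) and the safety tab is still slid back (more than 5 mm of travel) (value of joint lid above 0.78 rad and velocity of joint lid between -0.05 and 0.05 rad/s and value of joint latch above 0.9 rad and y of tab_grip in the frame of bolt_guide above 0.057 m); the robot touches nothing.
It fails at once if the safety tab is rammed against its stop with more than 13 N (contact force between safety_tab and bolt_guide above 13 N).
It fails at once if the latch lever is forced against the safety tab's bolt with more than 16 N (contact force between lever and safety_tab above 16 N).
It fails at once if another thing on the table is pushed (moved more than 25 mm) (distance of any of amber_bottle, blue_carton, white_jar, steel_spatula, white_bowl, yellow_tin, brown_bottle, steel_cup from where it was at the start of the episode above 0.025 m).
It also fails if it takes over 61 s, if anything falls off the work surface, if the arm or the gripper's body presses on something with over 40 N, if the wrist force passes 120 N, or if a joint passes its speed limit or range.

ROBOT

A 7-joint arm with a two-finger parallel gripper is mounted at the origin on the work surface. World frame = base frame: x ahead of the robot, y to its left, z up, the work surface at z = 0. Lengths are in m, angles in rad, forces in N, time in s.
With the tool pointing down it reaches from about 0.425 to 0.925 m from the base axis. Payload 6.8 kg.
Tool frame: the origin (TCP) lies on the centre line of the jaws, within the pads' length; the fingertips stand 8 mm ahead of it and the grasp point (between the pads) lies 11 mm behind it (r.finger_overhang is the distance from the TCP to the fingertips, in m); x points along the fingers, z is the direction in which the jaws open and shut, and the axes are right-handed (so a half turn about x gives the same grasp; the last joint's range is limited). The gripper opens to 85 mm and grips with 20 to 120 N. Pads are 22 mm wide; open, the fingers measure 114 mm over their backs; the gripper's body (76 mm by 85 mm) begins 54 mm behind the grasp point. The pads swing forward as they close: fully open they stand 13 mm farther back than shut.
Start: joints at [1.17, 0.477, 0.022, 1.555, -0.011, 1.109, -0.083], TCP at [0.195, -0.646, 0.239] pointing down, gripper open.
Joint ranges: [-2.96, 2.96], [-0.34, 2.1], [-1.41, 1.46], [0.24, 2.44], [-1.37, 4.51], [0.17, 1.92], [-2.96, 2.96]. Speed limits (rad/s): [2.39, 2.39, 3.14, 3.14, 3.14, 3.14, 3.14].

INTERFACE

Orientations are given as a rotation vector (axis times angle).
In Python, from bench import r gives the robot as it stands. The module is installed in compiled form; this text tells all that it offers.
- The arm moves only by the tool play_rows, never from a script. Its argument "plan" is a list of rows, each a list of 5 numbers: the opening, from -1 (shut) to 1 (fully open), then the shift along the world's x, y, z in m, then the turn about the world's z in rad. A call has 1 to 10 rows; each row is the pose to reach, as a shift and turn from the pose commanded when the call began; what a row does not reach only later rows make up. A row lasts 1/10 s, in which the tool goes at most 50 mm and 8.59 degrees, less where a joint would pass 70% of its speed; a pose out of reach is approached as far as the arm can. A call with a gripper value outside its range is refused whole. The fingers move at their own pace and stop on an object; "force" is the grip in N (left out, the last holds). Time passes only in rows, so rows that repeat a pose let the fingers close. It gives the time, the measured TCP pose, the force and the opening at its end, in the units of the state.
- r.get_obs(): the state, without advancing time (a new reading comes with each control period).
- r.grab_frame(name): name is "scene" or "top" or "wrist"; returns a dict with "pixels" (384x512x3 uint8, blue, green, red), "z_map" (384x512 float32, m along the optical axis (not along the pixel's ray), 0 where there is no reading), "vfov" (degrees; the focal length in pixels is half the picture's height over the tangent of half this angle, whatever the lens; pixels are square), "cx", "cy" (the principal point, pixels), "D" ([k1, k2, p1, p2, k3] as OpenCV has them; the pictures are not rectified), "R" (3x3) and "t" (3): a world point X has camera coordinates R X + t; the wrist camera has in their place "tool_from_camera" (4x4, takes a point from camera to tool coordinates, whose origin is the TCP and whose axes are the tool frame's). Camera axes: x right, y down, z forward; pixel columns grow to the right and rows downward; lengths in m; the calibration is good to about 2 mm. A picture is of the moment at which its call begins: read the wrist's pose just before it.
- r.hand_in(): hands the job in, once; it reports no verdict.
Trained networks look in a picture, given as the dict that the camera call returned (one of the last four; its "shot" number tells which), for a name from the list of things; names that differ only in an ending like _2 or _b are one class to them, and where a whole thing is asked for, a point or a joint stands for the part that bears it (a point fixed in the world has none). Each returns a list of dicts, best first, with "conf" (0 to 1); they miss things now and then, are a little off and sometimes report something else, mostly with a low value. They report only what shows in the picture. A call takes as long as a camera call.
- r.outline_of(picture, label): "mask" (384x512 bool, what is visible of it) and "bbox" ([left, top, right, bottom] as shares, 0 to 1, of the picture: columns of its width, rows of its height, round what is visible of it).
- r.pinpoint(picture, label): "position" ([column, row] as shares, 0 to 1, of the picture: columns of its width, rows of its height: a listed point, or the origin of a listed thing).
The state is a dict: "clock": time; "joints": joint angles; "qvel": joint speeds; "tau": joint torques, N m; "tcp_pos": TCP position; "orientation": TCP orientation; "contact_force": force on the tool from outside, world axes, zero at the start; "moment": the same for the moment, N m; "grip_width": finger opening in m.
Only numpy, scipy, OpenCV 4.12 (cv2) and the standard library are available. Lean on these libraries where they do the work, as an engineer would, in place of code of your own. Each camera call takes 0.05 s, during which the arm holds its last target.

## Working session

There is one attempt and no reset: what is moved stays moved. The work goes in short steps, Python scripts to look and compute and a tool call to move; the robot and the scene stay as the last step left them, time stands still between calls to the robot, and variables do not carry over. Pictures are saved under pics/ and viewed, and the job is handed in when it is done.

Besides the shell and the picture viewer there is one more tool, called after ">>>" in YAML: its name, and indented under it one key for each argument. play_rows: Moves the arm, as the interface text tells. Its arguments: {"type":"object","properties":{"plan":{"type":"array","items":{"type":"array","items":{"type":"number"}}},"force":{"type":"number"}},"required":["plan"]}

```bash
mkdir -p pics; cat > h.py <<'E'
import numpy as np, cv2
from bench import r
def K(p):
    H=p["pixels"].shape[0]; f=H/2/np.tan(np.radians(p["vfov"])/2)
    return np.array([[f,0,p["cx"]],[0,f,p["cy"]],[0,0,1]])
def pose(p,obs=None):
    if "R" in p: return np.array(p["R"]),np.array(p["t"]).ravel()
    T=np.array(p["tool_from_camera"]); W=np.eye(4)
    W[:3,:3]=cv2.Rodrigues(np.array(obs["orientation"],float))[0]; W[:3,3]=obs["tcp_pos"]
    C=np.linalg.inv(W@T); return C[:3,:3],C[:3,3]
def ray(p,uv,obs=None):
    R,t=pose(p,obs)
    n=cv2.undistortPoints(np.array([[uv]],float),K(p),np.array(p["D"],float))[0,0]
    return -R.T@t, R.T@np.array([n[0],n[1],1.])
def depthpt(p,uv,obs=None):
    c,d=ray(p,uv,obs); z=p["z_map"][int(round(uv[1])),int(round(uv[0]))]
    return c+d*z
def atz(p,uv,z,obs=None):
    c,d=ray(p,uv,obs); return c+d*(z-c[2])/d[2]
def tri(rays):
    A=np.zeros((3,3));b=np.zeros(3)
    for c,d in rays:
        d=d/np.linalg.norm(d);P=np.eye(3)-np.outer(d,d);A+=P;b+=P@c
    X=np.linalg.solve(A,b); return X,[np.linalg.norm((np.eye(3)-np.outer(d,d)/(d@d))@(X-c)) for c,d in rays]
def px(pos): return np.array(pos)*[512,384]
def proj(p,X,obs=None):
    R,t=pose(p,obs); return cv2.projectPoints(np.array(X,float).reshape(-1,1,3),cv2.Rodrigues(R)[0],t,K(p),np.array(p["D"],float))[0].reshape(-1,2)
E
cat > a.py <<'E'
from h import *
o=r.get_obs(); print(o); print(r.finger_overhang)
P={n:r.grab_frame(n) for n in("scene","top","wrist")}
for n,p in P.items(): cv2.imwrite(f"pics/{n}0.png",p["pixels"])
names=["case","tab_grip","latch_lip","latch_pivot","lid_handle","lid_hinge","bolt_guide","amber_bottle","blue_carton","white_jar","steel_spatula","white_bowl","yellow_tin","brown_bottle","steel_cup"]
for l in names:
    R=[]
    for n,p in P.items():
        q=r.pinpoint(p,l)
        if q and q[0]["conf"]>.3:
            u=px(q[0]["position"]); R.append(ray(p,u,o)); print(l,n,u.round(1),round(q[0]["conf"],2),depthpt(p,np.clip(u,0,[511,383]),o).round(3))
    if len(R)>1:
        X,e=tri(R); print("   tri",X.round(4),np.round(e,4))
E
python3 a.py
```

```text
{'clock': 0.0, 'joints': array([ 1.16990671,  0.47778732,  0.02236908,  1.55644461, -0.01152528,
        1.10928614, -0.08311455]), 'qvel': array([ 0.00125499, -0.00050758, -0.00103795,  0.00117386,  0.000178  ,
        0.00065571,  0.00137525]), 'tau': array([-3.65536926e-04, -5.96435988e+01,  1.60784148e+00, -2.81193280e+01,
        1.24160311e-02,  9.46812186e-03,  1.04761077e-05]), 'tcp_pos': array([ 0.19463394, -0.6457354 ,  0.23833772]), 'orientation': array([ 0.99190787,  1.33514193, -0.99029649]), 'contact_force': array([ 0.67650004, -0.14736552, -0.28247854]), 'moment': array([ 0.0113203 , -0.06529777, -0.03681852]), 'grip_width': 0.08540453172130406}
0.008
case scene [201.2 228.8] 0.62 [ 0.649 -0.065  0.118]
case top [278.8 173.3] 0.7 [ 0.563 -0.097  0.118]
   tri [ 0.5804 -0.1087 -0.0207] [0.0006 0.0006]
tab_grip scene [231.7 189.9] 0.59 [ 0.515 -0.018  0.163]
tab_grip top [259.1 189.9] 0.45 [ 0.503 -0.024  0.136]
   tri [ 0.5024 -0.0238  0.1441] [0.0002 0.0002]
latch_lip scene [208.8 192.4] 0.52 [ 0.544 -0.082  0.158]
latch_lip top [281.2 181. ] 0.57 [ 0.535 -0.105  0.122
[... 1099 characters left out ...]
ne [169.4 182.8] 0.51 [ 0.529 -0.229  0.12 ]
steel_spatula top [322.8 205.4] 0.84 [ 0.447 -0.278  0.003]
   tri [ 0.4494 -0.2849 -0.0061] [0.0056 0.0056]
white_bowl scene [156.2 144.2] 0.82 [ 0.303 -0.422  0.002]
white_bowl top [357.8 239.4] 0.63 [ 0.311 -0.411  0.   ]
   tri [ 0.3132 -0.4095  0.016 ] [0.0032 0.0032]
yellow_tin scene [371.1 293.7] 0.73 [0.657 0.451 0.077]
brown_bottle scene [103.1 200.1] 0.86 [ 0.623 -0.446  0.04 ]
brown_bottle top [370.7 165.2] 0.58 [ 0.592 -0.446  0.079]
   tri [ 0.6031 -0.4736 -0.0014] [0.0001 0.0001]
steel_cup scene [358.3 196.1] 0.65 [0.302 0.367 0.032]
steel_cup top [157.  254.5] 0.63 [0.268 0.377 0.   ]
   tri [ 0.2677  0.3758 -0.0087] [0.0038 0.0038]
```

View pics/scene0.png

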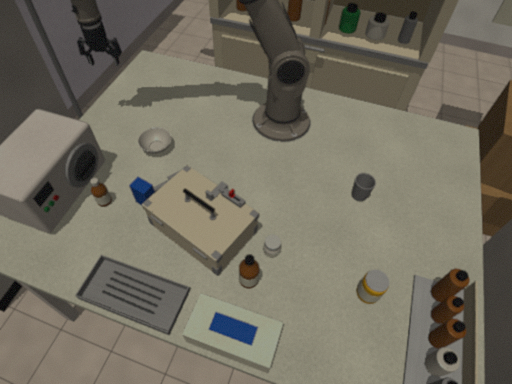

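View pics/top0.png

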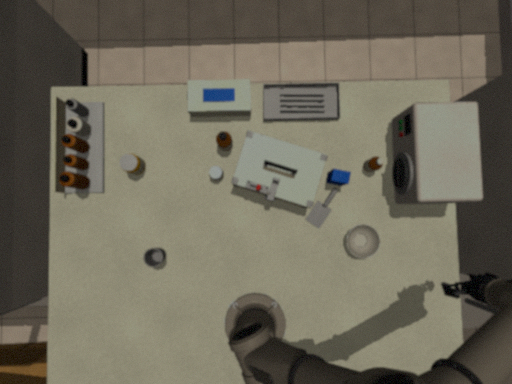

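View pics/wrist0.png

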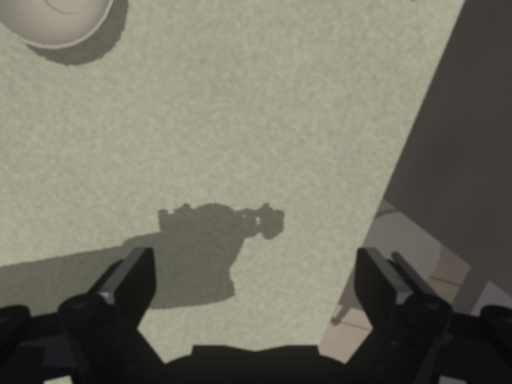

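```bash
python3 - <<'E'
from h import *
o=r.get_obs(); R=cv2.Rodrigues(o["orientation"])[0]; print(R.round(3))
p=r.grab_frame("wrist"); T=np.array(p["tool_from_camera"]); print(T.round(3)); C=R@T[:3,:3]; print("cam axes world\n",C.round(3), R@T[:3,3], p["vfov"],p["D"])
E
```

```text
[[ 0.     0.957  0.289]
 [-0.     0.289 -0.957]
 [-1.     0.     0.   ]]
[[ 0.    -0.269  0.963 -0.135]
 [-0.001 -0.963 -0.269  0.068]
 [ 1.    -0.001 -0.     0.001]
 [ 0.     0.     0.     1.   ]]
cam axes world
 [[ 0.288 -0.922 -0.257]
 [-0.958 -0.277 -0.077]
 [-0.     0.269 -0.963]] [0.06511378 0.0184429  0.13510981] 59.65766669499906 [-0.00941324  0.          0.          0.          0.        ]
```

>>> play_rows:
  plan:
    - [1,0.01,0.02,0.045,0.05]
    - [1,0.03,0.045,0.08,0.12]
    - [1,0.05,0.085,0.1,0.19]
    - [1,0.075,0.125,0.12,0.26]
    - [1,0.1,0.165,0.14,0.33]
    - [1,0.125,0.205,0.14,0.4]
    - [1,0.15,0.245,0.14,0.47]
    - [1,0.175,0.285,0.14,0.54]
    - [1,0.2,0.325,0.14,0.61]
    - [1,0.22,0.365,0.14,0.68]

```text
clock: 3.45
tcp_pos: [0.4159, -0.2793, 0.3796]
orientation: [0.466, 1.519, -0.466]
contact_force: [1.1, 0.6, -0.3]
grip_width: 0.0854
```

>>> play_rows:
  plan:
    - [1,0.02,0.04,0,0.07]
    - [1,0.045,0.08,0,0.14]
    - [1,0.065,0.12,0,0.21]
    - [0,0.09,0.155,0,0.26]
    - [0,0.115,0.19,0,0.31]
    - [0,0.115,0.19,0,0.31]
    - [0,0.115,0.19,0,0.31]

```text
clock: 4.15
tcp_pos: [0.53, -0.0905, 0.3791]
orientation: [0.225, 1.559, -0.225]
contact_force: [-1.5, -0.8, 0.1]
grip_width: 0.0428
```

```bash
cat > b.py <<'E'
from h import *
import sys,pickle
tag=sys.argv[1]
o=r.get_obs(); p=r.grab_frame("wrist"); print(o["tcp_pos"].round(4),o["qvel"].round(3))
cv2.imwrite(f"pics/{tag}.png",p["pixels"])
D={}
for l in ["case","tab_grip","latch_lip","latch_pivot","lid_handle","lid_hinge","bolt_guide","safety_tab","lever"]:
    q=r.pinpoint(p,l)
    if q and q[0]["conf"]>.2:
        u=px(q[0]["position"]); D[l]=ray(p,u,o); print(l,u.round(1),round(q[0]["conf"],2),depthpt(p,np.clip(u,0,[511,383]),o).round(4))
pickle.dump((o,p,D),open(f"{tag}.pkl","wb"))
E
python3 b.py w1
```

```text
[ 0.53   -0.0905  0.3791] [ 0.03  -0.014  0.04   0.014  0.006  0.     0.001]
tab_grip [222.2 103.6] 0.76 [ 0.5167 -0.0194  0.1602]
latch_lip [263.2 157.5] 0.9 [ 0.5414 -0.085   0.1574]
latch_pivot [205.7 144.7] 0.65 [ 0.4814 -0.0569  0.1276]
lid_handle [305. 160.] 0.56 [ 0.5824 -0.0973  0.1721]
lid_hinge [378.1 153.8] 0.91 [ 0.6721 -0.1251  0.1211]
bolt_guide [305.3 158. ] 0.67 [ 0.5834 -0.0957  0.1702]
safety_tab [225.8 104.8] 0.75 [ 0.5199 -0.0216  0.1616]
lever [210.7 141.4] 0.7 [ 0.4806 -0.0585  0.0798]
```

View pics/w1.png

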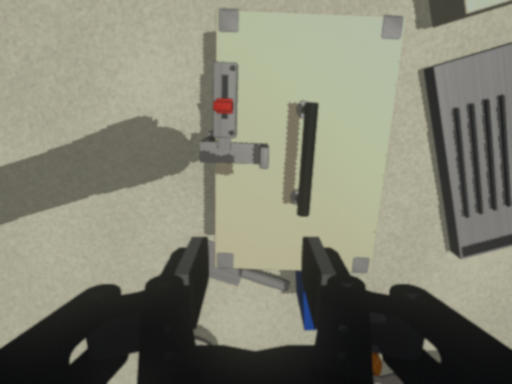

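```bash
cat > c.py <<'E'
from h import *
import pickle,sys
o,p,D=pickle.load(open(sys.argv[1]+".pkl","rb"))
R,t=pose(p,o); z=p["z_map"]; v,u=np.mgrid[0:384,0:512]
n=cv2.undistortPoints(np.stack([u,v],-1).reshape(-1,1,2).astype(float),K(p),np.array(p["D"],float))[:,0]
X=(np.c_[n,np.ones(len(n))]*z.reshape(-1,1)-t)@R
ok=(z.reshape(-1)>0.1)
m=ok&(abs(X[:,2]-.12)<.006)&(abs(X[:,0]-.58)<.2)&(abs(X[:,1]+.1)<.25)
mm=(m.reshape(384,512)*255).astype(np.uint8); nl,lab,st,_=cv2.connectedComponentsWithStats(mm); k=1+np.argmax(st[1:,4]); m=(lab==k).reshape(-1)
print("lid z",np.median(X[m,2]))
rect=cv2.minAreaRect(X[m,:2].astype(np.float32)); print(rect); b=cv2.boxPoints(rect); print(b)
# handle
h=ok&(X[:,2]>.160)&(X[:,2]<.18)&(abs(X[:,0]-.583)<.06)&(abs(X[:,1]+.097)<.1)
# keep bar only: red of lip excluded by x distance along
rh=cv2.minAreaRect(X[h&(X[:,0]+0.29*X[:,1]>0.54),:2].astype(np.float32)); print("handle",rh, X[h,2].max(), h.sum())
bgr=p["pixels"].reshape(-1,3).astype(int); red=ok&(bgr[:,2]>120)&(bgr[:,1]<70)&(X[:,2]>.12)
print("red",red.sum(),X[red].min(0),X[red].max(0)); top=red&(X[:,2]>.155); print(cv2.minAreaRect(X[top,:2].astype(np.float32)), X[top,2].mean())
E
python3 c.py w1
```

```text
lid z 0.12052382430498546
((0.5848698616027832, -0.10012882947921753), (0.3060609698295593, 0.2049347311258316), 71.54359436035156)
[[ 0.43922606 -0.21284874]
 [ 0.63361996 -0.2777276 ]
 [ 0.7305137   0.01259108]
 [ 0.53611976  0.07746994]]
handle ((0.5884846448898315, -0.08767230063676834), (0.09382984787225723, 0.014211265370249748), 71.61949157714844) 0.17459690936973488 1530
red 243 [ 0.50631245 -0.03009399  0.13720012] [ 0.52587931 -0.01285004  0.16359525]
((0.5160921216011047, -0.021718448027968407), (0.009954921901226044, 0.019231554120779037), 73.36524200439453) 0.16115271336442022
```

>>> play_rows:
  plan:
    - [-1,-0.02,0.048,0,-0.035]
    - [-1,-0.02,0.048,-0.05,-0.035]
    - [-1,-0.02,0.048,-0.1,-0.035]
    - [-1,-0.02,0.048,-0.15,-0.035]
    - [-1,-0.02,0.048,-0.18,-0.035]
    - [-1,-0.02,0.048,-0.19,-0.035]
    - [-1,-0.02,0.048,-0.19,-0.035]
    - [-1,-0.02,0.048,-0.19,-0.035]
  force: 40

```text
clock: 5.45
tcp_pos: [0.5111, -0.0432, 0.191]
orientation: [0.254, 1.553, -0.253]
contact_force: [0.4, -0.1, 0.1]
grip_width: -0.0003
```

```bash
cat > cs.py <<'E'
from h import *
C0=np.array([.585,-.1001]);a=np.radians(-18.46);c,s=np.cos(a),np.sin(a);A=np.array([[c,-s],[s,c]])
def tocase(P): P=np.array(P); return np.r_[A.T@(P[:2]-C0),P[2]]
def toworld(P): P=np.array(P); return np.r_[A@P[:2]+C0,P[2]]
E
python3 - <<'E'
from cs import *
o=r.get_obs(); print(tocase(o["tcp_pos"]).round(4)); R=cv2.Rodrigues(o["orientation"])[0]; print(R.round(4)[:,2],A[:,0],o["contact_force"])
p=r.grab_frame("wrist"); cv2.imwrite("pics/w2.png",p["pixels"])
p=r.grab_frame("scene"); cv2.imwrite("pics/s2.png",cv2.resize(p["pixels"][150:250,160:310],None,fx=5,fy=5))
E
```

```text
[-0.0881  0.0306  0.191 ]
[ 0.9483 -0.3175  0.0025] [ 0.94854494 -0.31664252] [ 0.44718177 -0.14164009  0.14910631]
```

View pics/w2.png

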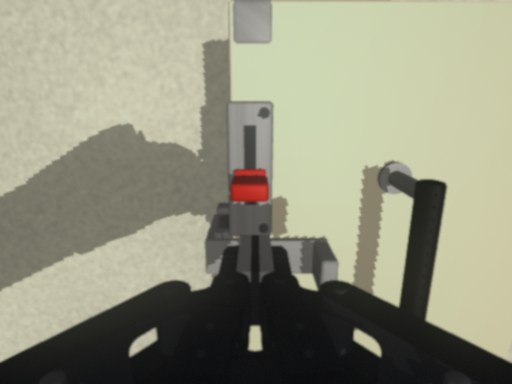

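View pics/s2.png

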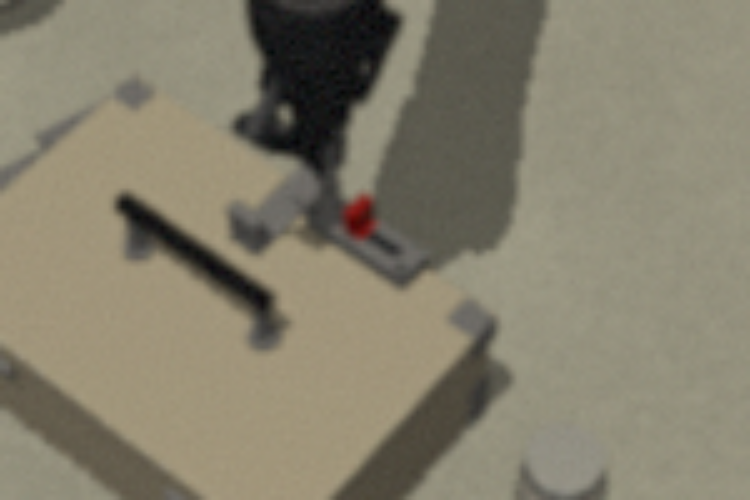

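>>> play_rows:
  plan:
    - [-1,-0.001,0,-0.02,0]
    - [-1,-0.001,0,-0.035,0]
    - [-1,-0.001,0,-0.041,0]
    - [-1,-0.001,0,-0.041,0]
    - [-1,-0.001,0,-0.041,0]

```text
clock: 6.05
tcp_pos: [0.5096, -0.0433, 0.1494]
orientation: [0.254, 1.554, -0.253]
contact_force: [0.1, 0.2, 0.2]
grip_width: 0.0001
```

>>> play_rows:
  plan:
    - [-1,0.0006,0.0019,0,0]
    - [-1,0.0013,0.0038,0,0]
    - [-1,0.0013,0.0038,0,0]

```text
clock: 6.35
tcp_pos: [0.5106, -0.039, 0.1488]
orientation: [0.253, 1.555, -0.253]
contact_force: [0.1, -0.1, 0.1]
grip_width: 0.0002
```

>>> play_rows:
  plan:
    - [-1,0.0003,0.00095,0,0]
    - [-1,0.0006,0.0019,0,0]

```text
clock: 6.55
tcp_pos: [0.5108, -0.0375, 0.1484]
orientation: [0.254, 1.556, -0.254]
contact_force: [-0.3, 0.1, -0.0]
grip_width: 0.0001
```

>>> play_rows:
  plan:
    - [-1,0.0003,0.00095,0,0]
    - [-1,0.0006,0.0019,0,0]

```text
clock: 6.75
tcp_pos: [0.5113, -0.0357, 0.1483]
orientation: [0.253, 1.556, -0.254]
contact_force: [-1.3, -2.9, -0.2]
grip_width: 0.0003
```

>>> play_rows:
  plan:
    - [-1,0.0003,0.00095,0,0]
    - [-1,0.0006,0.0019,0.0005,0]

```text
clock: 6.95
tcp_pos: [0.5115, -0.0346, 0.1485]
orientation: [0.253, 1.557, -0.255]
contact_force: [0.2, -3.3, -2.4]
grip_width: -0.0001
```

>>> play_rows:
  plan:
    - [-1,0.0003,0.00095,0,0]
    - [-1,0.0006,0.0019,0,0]

```text
clock: 7.15
tcp_pos: [0.5124, -0.0323, 0.1486]
orientation: [0.254, 1.556, -0.254]
contact_force: [0.2, -2.8, -2.5]
grip_width: -0.0001
```

>>> play_rows:
  plan:
    - [-1,0.0003,0.00095,0,0]

```text
clock: 7.25
tcp_pos: [0.5127, -0.0311, 0.1486]
orientation: [0.254, 1.556, -0.254]
contact_force: [-0.6, -2.5, -2.9]
grip_width: -0.0
```

>>> play_rows:
  plan:
    - [-1,0.0003,0.00095,0,0]

```text
clock: 7.35
tcp_pos: [0.513, -0.03, 0.1487]
orientation: [0.253, 1.556, -0.254]
contact_force: [-0.3, -3.4, -2.0]
grip_width: 0.0
```

>>> play_rows:
  plan:
    - [-1,0.0003,0.00095,0,0]

```text
clock: 7.45
tcp_pos: [0.5133, -0.029, 0.1487]
orientation: [0.253, 1.556, -0.254]
contact_force: [-0.8, -2.5, -2.6]
grip_width: 0.0
```

>>> play_rows:
  plan:
    - [-1,0.0003,0.00095,0,0]

```text
clock: 7.55
tcp_pos: [0.5137, -0.028, 0.1487]
orientation: [0.253, 1.556, -0.253]
contact_force: [-0.9, -3.2, -1.6]
grip_width: 0.0002
```

>>> play_rows:
  plan:
    - [-1,0.0003,0.00095,0,0]

```text
clock: 7.65
tcp_pos: [0.514, -0.0271, 0.1487]
orientation: [0.253, 1.556, -0.254]
contact_force: [-0.5, -3.0, -1.8]
grip_width: -0.0
```

>>> play_rows:
  plan:
    - [-1,0.0003,0.00095,0,0]

```text
clock: 7.75
tcp_pos: [0.5143, -0.0261, 0.1488]
orientation: [0.253, 1.556, -0.254]
contact_force: [-1.0, -2.7, -2.6]
grip_width: 0.0002
```

>>> play_rows:
  plan:
    - [-1,0.0003,0.00095,0,0]

```text
clock: 7.85
tcp_pos: [0.5146, -0.0252, 0.1488]
orientation: [0.254, 1.556, -0.254]
contact_force: [0.1, -2.8, -2.9]
grip_width: 0.0
```

>>> play_rows:
  plan:
    - [-1,0.0003,0.00095,0,0]

```text
clock: 7.95
tcp_pos: [0.5147, -0.0249, 0.1488]
orientation: [0.253, 1.556, -0.255]
contact_force: [-0.8, -6.1, -0.6]
grip_width: 0.0001
```

>>> play_rows:
  plan:
    - [-1,0.0001,0.0002,0,0]

```text
clock: 8.05
tcp_pos: [0.5147, -0.0249, 0.1488]
orientation: [0.253, 1.557, -0.255]
contact_force: [-1.6, -5.2, 0.0]
grip_width: 0.0003
```

>>> play_rows:
  plan:
    - [-1,0.0001,0.0004,0,0]

```text
clock: 8.15
tcp_pos: [0.5147, -0.0249, 0.1488]
orientation: [0.253, 1.557, -0.256]
contact_force: [-2.0, -6.3, 0.3]
grip_width: 0.0
```

>>> play_rows:
  plan:
    - [-1,0.0002,0.0006,0,0]

```text
clock: 8.25
tcp_pos: [0.5147, -0.0248, 0.1488]
orientation: [0.253, 1.557, -0.256]
contact_force: [-2.6, -8.2, 1.3]
grip_width: -0.0001
```

>>> play_rows:
  plan:
    - [-1,0.0001,0.0003,0,0]

```text
clock: 8.35
tcp_pos: [0.5147, -0.0248, 0.1488]
orientation: [0.252, 1.557, -0.257]
contact_force: [-4.0, -8.8, 2.1]
grip_width: 0.0
```

>>> play_rows:
  plan:
    - [-1,0,0,0,0]
    - [-1,-0.0015,-0.0045,0,0]
    - [-1,-0.0015,-0.0045,0.04,0]
    - [0.2,0.02,-0.03,0.07,-0.14]
    - [0.2,0.03,-0.05,0.07,-0.28]
    - [0.2,0.035,-0.065,0.07,-0.42]
    - [0.2,0.035,-0.065,0.07,-0.56]
    - [0.2,0.035,-0.065,0.07,-0.7]
    - [0.2,0.035,-0.065,0.07,-0.84]
    - [0.2,0.035,-0.065,0.07,-0.98]

```text
clock: 9.35
tcp_pos: [0.5513, -0.0864, 0.2193]
orientation: [1.015, 1.322, -1.011]
contact_force: [-0.2, -0.2, -1.0]
grip_width: 0.0513
```

>>> play_rows:
  plan:
    - [0.2,0,0,0,-0.14]
    - [0.2,0,0,0,-0.28]
    - [0.2,0,0,0,-0.42]
    - [0.2,0,0,0,-0.56]
    - [0.2,0,0,0,-0.59]
    - [0.2,0,0,0,-0.59]
    - [0.2,0,0,0,-0.59]

```text
clock: 10.05
tcp_pos: [0.5507, -0.0873, 0.2189]
orientation: [1.441, 1.041, -1.44]
contact_force: [-0.0, 0.5, 0.3]
grip_width: 0.0512
```

```bash
python3 b.py w3; python3 c.py w3; python3 - <<'E'
from cs import *
import pickle
o,p,D=pickle.load(open("w3.pkl","rb"))
print(tocase(o["tcp_pos"]),cv2.Rodrigues(o["orientation"])[0][:,2],o["grip_width"]); 
for l in D: 
    q=tri([D[l]]) if 0 else None
R,t=pose(p,o); z=p["z_map"]; v,u=np.mgrid[0:384,0:512]
n=cv2.undistortPoints(np.stack([u,v],-1).reshape(-1,1,2).astype(float),K(p),np.array(p["D"],float))[:,0]
X=(np.c_[n,np.ones(len(n))]*z.reshape(-1,1)-t)@R
Y=np.c_[(X[:,:2]-C0)@A,X[:,2]]
m=(abs(Y[:,0]+.045)<.02)&(abs(Y[:,1])<.03)&(Y[:,2]>.148)&(Y[:,2]<.165)
print("lip top",m.sum(),Y[m].min(0).round(4),Y[m].max(0).round(4),Y[m].mean(0).round(4))
m=(abs(Y[:,0]+.09)<.02)&(abs(Y[:,1]-.065)<.02)&(Y[:,2]>.155)&(Y[:,2]<.17)
print("fin",m.sum(),Y[m].min(0).round(4),Y[m].max(0).round(4))
E
```

```text
[ 0.5507 -0.0873  0.2189] [ 0.001  0.001  0.003  0.003  0.     0.002 -0.009]
case [254.  131.9] 0.86 [ 0.5962 -0.1029  0.1214]
latch_lip [256.  222.9] 0.86 [ 0.5449 -0.0873  0.1556]
lid_handle [255.4 157.2] 0.61 [ 0.5871 -0.1009  0.1721]
lid_hinge [257.4   1.4] 0.57 [ 0.6722 -0.1303  0.1197]
safety_tab [255.5 156.8] 0.53 [ 0.5873 -0.101   0.172 ]
lever [251.7 262.2] 0.91 [ 0.5058 -0.0711  0.1263]
lid z 0.12047022803628728
((0.5806574821472168, -0.09895266592502594), (0.30541694164276123, 0.1966429352760315), 71.61681365966797)
[[ 0.43919376 -0.21286051]
 [ 0.6258017  -0.27487588]
 [ 0.72212124  0.01495518]
 [ 0.5355133   0.07697055]]
handle ((0.5885237455368042, -0.08878794312477112), (0.09499672055244446, 0.01424417458474636), 72.18150329589844) 0.17427841820903103 5224
[-0.03662111  0.00129128  0.21893486] [-3.13590182e-01 -9.49558252e-01 -5.69280572e-04] 0.051171984028261
lip top 659 [-0.05   -0.0121  0.148 ] [-0.0401  0.0116  0.1585] [-4.410e-02 -1.000e-04  1.553e-01]Traceback (most recent call last):
  File "c.py", line 17, in <module>
    print("red",red.sum(),X[red].min(0),X[red].max(0)); top=red&(X[:,2]>.155); print(cv2.minAreaRect(X[top,:2].astype(np.float32)), X[top,2].mean())
                          ~~~~~~~~~~^^^
    return umr_minimum(a, axis, None, out, keepdims, initial, where)
ValueError: zero-size array to reduction operation minimum which has no identity
Traceback (most recent call last):
ValueError: zero-size array to reduction operation minimum which has no identity
```

View pics/w3.png

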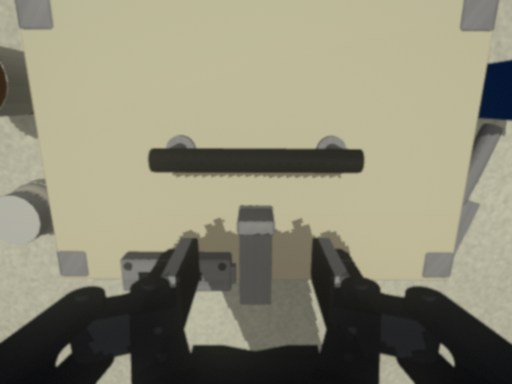

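>>> play_rows:
  plan:
    - [0.2,-0.0085,0.0015,-0.03,0]
    - [0.2,-0.0085,0.0015,-0.06,0]
    - [0.2,-0.0085,0.0015,-0.08,0]
    - [0.2,-0.0085,0.0015,-0.085,0]
    - [0.2,-0.0085,0.0015,-0.085,0]

```text
clock: 11.05
tcp_pos: [0.5417, -0.0862, 0.1334]
orientation: [1.442, 1.04, -1.443]
contact_force: [-0.4, -0.3, 0.5]
grip_width: 0.0512
```

```bash
python3 - <<'E'
from cs import *
o=r.get_obs(); print(tocase(o["tcp_pos"]).round(4), o["contact_force"])
E
```

```text
[-0.0455 -0.0005  0.1334] [-0.41842437 -0.31766741  0.53216684]
```

>>> play_rows:
  plan:
    - [-1,0,0,0,0]
    - [-1,0,0,0,0]
    - [-1,0,0,0,0]
    - [-1,0,0,0,0]
    - [-1,0,0,0,0]
  force: 30

```text
clock: 11.55
tcp_pos: [0.5434, -0.0855, 0.1353]
orientation: [1.444, 1.038, -1.439]
contact_force: [0.2, 2.7, 6.0]
grip_width: 0.0232
```

```bash
python3 - <<'E'
from cs import *
P=np.array([-112,74]);a0=np.arctan2(145-74,-45+112);L=np.hypot(67,71)
# grip point: grasp pt relative: tcp.z = 134ish; use actual lip point at z 145
for th in np.arange(0.1,1.45,.1):
    d=P+L*np.array([np.cos(a0+th),np.sin(a0+th)])-[-45,145]
    print(round(th,2),(A[:,0]*d[0]/1000).round(4),round(d[1]/1000,4))
E
```

```text
0.1 [-0.007   0.0024] 0.0063
0.2 [-0.0146  0.0049] 0.0119
0.3 [-0.0227  0.0076] 0.0166
0.4 [-0.0312  0.0104] 0.0205
0.5 [-0.0401  0.0134] 0.0234
0.6 [-0.0491  0.0164] 0.0254
0.7 [-0.0583  0.0195] 0.0265
0.8 [-0.0676  0.0226] 0.0265
0.9 [-0.0768  0.0256] 0.0256
1.0 [-0.0859  0.0287] 0.0237
1.1 [-0.0947  0.0316] 0.0209
1.2 [-0.1033  0.0345] 0.0172
1.3 [-0.1114  0.0372] 0.0126
1.4 [-0.1191  0.0398] 0.0071
```

>>> play_rows:
  plan:
    - [-1,-0.001,0.0005,0.003,0]
    - [-1,-0.0035,0.0012,0.005,0]
    - [-1,-0.007,0.0024,0.0075,0]

```text
clock: 11.85
tcp_pos: [0.5362, -0.0831, 0.1417]
orientation: [1.444, 1.038, -1.439]
contact_force: [5.1, 4.6, -2.2]
grip_width: 0.0234
```

>>> play_rows:
  plan:
    - [-1,-0.0076,0.0025,0.005,0]
    - [-1,-0.0157,0.0052,0.0097,0]
    - [-1,-0.0242,0.008,0.0135,0]
    - [-1,-0.0331,0.011,0.0163,0]

```text
clock: 12.25
tcp_pos: [0.5038, -0.0723, 0.1587]
orientation: [1.446, 1.037, -1.438]
contact_force: [5.8, 2.9, -1.6]
grip_width: 0.0236
```

>>> play_rows:
  plan:
    - [-1,-0.009,0.003,0.002,0]
    - [-1,-0.0182,0.0061,0.0031,0]
    - [-1,-0.0275,0.0092,0.0031,0]
    - [-1,-0.0367,0.0122,0.0022,0]
    - [-1,-0.0458,0.0153,0.0003,0]

```text
clock: 12.75
tcp_pos: [0.4589, -0.0572, 0.16]
orientation: [1.447, 1.035, -1.436]
contact_force: [4.9, 3.4, 6.4]
grip_width: 0.0231
```

>>> play_rows:
  plan:
    - [-1,-0.0088,0.0029,-0.0028,0]
    - [-1,-0.0174,0.0058,-0.0065,0]
    - [-1,-0.0255,0.0085,-0.0111,0]
    - [-1,-0.0255,0.0085,-0.0111,0]
    - [-1,-0.0255,0.0085,-0.0111,0]

```text
clock: 13.25
tcp_pos: [0.4311, -0.048, 0.1478]
orientation: [1.444, 1.039, -1.44]
contact_force: [-0.7, 6.5, 7.4]
grip_width: 0.023
```

```bash
python3 - <<'E'
from cs import *
o=r.get_obs(); q=tocase(o["tcp_pos"]);print(q.round(4), o["contact_force"],o["grip_width"])
g=q[[0,2]]+[0,.0105]-[-.112,.074]; print(np.arctan2(g[1],g[0])-np.arctan2(71,67),np.hypot(*g))
for n in("scene","wrist"):
  p=r.grab_frame(n); im=p["pixels"]
  if n=="scene": im=cv2.resize(im[140:260,150:310],None,fx=5,fy=5)
  cv2.imwrite(f"pics/{n}4.png",im)
E
```

```text
[-0.1625  0.0007  0.1478] [-0.71959957  6.49018001  7.41065655] 0.023001116498030237
1.2965610756861068 0.09826907435878578
```

View pics/wrist4.png

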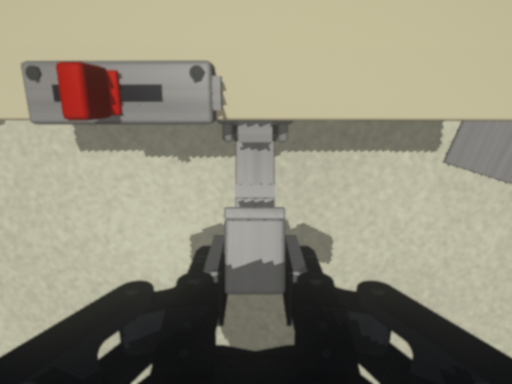

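View pics/scene4.png

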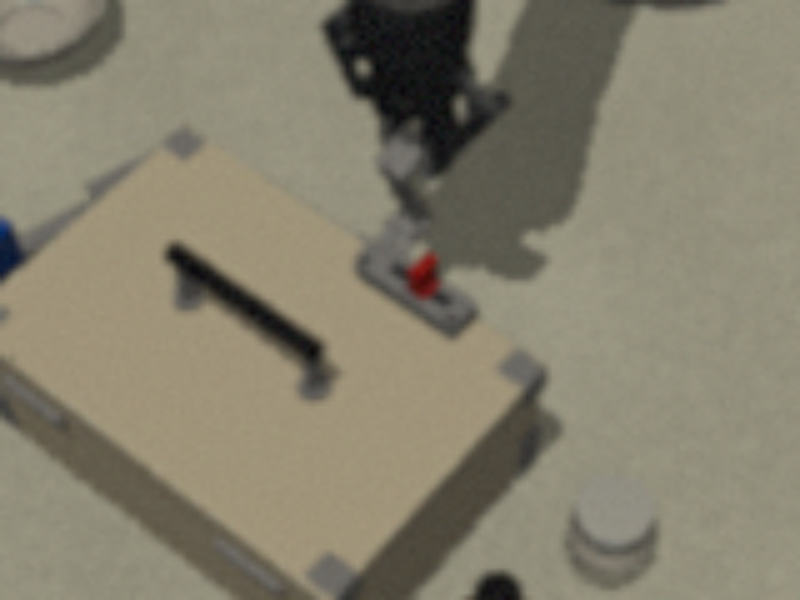

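>>> play_rows:
  plan:
    - [0.2,0,0,0,0]
    - [0.2,0,0,0,0]
    - [0.2,0,0,0,0]
    - [0.2,0,0,0.03,0]
    - [0.2,0,0,0.07,0]
    - [0.2,0,0,0.11,0.14]
    - [0.2,0.04,-0.01,0.13,0.28]
    - [0.2,0.08,-0.025,0.13,0.42]
    - [0.2,0.12,-0.04,0.13,0.56]
    - [0.2,0.145,-0.05,0.13,0.7]

```text
clock: 14.35
tcp_pos: [0.5776, -0.1008, 0.2765]
orientation: [0.923, 1.365, -0.924]
contact_force: [-0.2, 0.4, 0.1]
grip_width: 0.0512
```

>>> play_rows:
  plan:
    - [0.2,0.01,-0.005,0,0.14]
    - [0.2,0.01,-0.005,0,0.28]
    - [0.2,0.01,-0.005,0,0.42]
    - [0.2,0.01,-0.005,0,0.56]
    - [0.2,0.01,-0.005,0,0.7]
    - [0.2,0.01,-0.005,0,0.84]
    - [0.2,0.01,-0.005,0,0.87]
    - [0.2,0.01,-0.005,0,0.87]
    - [0.2,0.01,-0.005,0,0.87]

```text
clock: 15.25
tcp_pos: [0.5854, -0.1043, 0.2766]
orientation: [0.256, 1.556, -0.256]
contact_force: [0.2, 0.1, -0.3]
grip_width: 0.0512
```

```bash
python3 - <<'E'
from cs import *
o=r.get_obs(); q=tocase(o["tcp_pos"]);print(o["tcp_pos"],q.round(4), o["contact_force"],o["grip_width"],cv2.Rodrigues(o["orientation"])[0][:,2],A[:,0],"to go",A@-q[:2])
for n in("scene","wrist"):
  p=r.grab_frame(n); im=p["pixels"]
  if n=="scene": im=cv2.resize(im[140:260,150:310],None,fx=5,fy=5)
  cv2.imwrite(f"pics/{n}5.png",im)
R,t=pose(p,o); z=p["z_map"]; v,u=np.mgrid[0:384,0:512]
n=cv2.undistortPoints(np.stack([u,v],-1).reshape(-1,1,2).astype(float),K(p),np.array(p["D"],float))[:,0]
X=(np.c_[n,np.ones(len(n))]*z.reshape(-1,1)-t)@R
Y=np.c_[(X[:,:2]-C0)@A,X[:,2]]
m=(abs(Y[:,0])<.03)&(Y[:,1]<.065)&(Y[:,1]>.0)&(Y[:,2]>.15)&(Y[:,2]<.18)
print("bar",m.sum(),Y[m].min(0).round(4),Y[m].max(0).round(4))
E
```

```text
[ 0.58536137 -0.10432805  0.27662215] [ 0.0017 -0.0039  0.2766] [ 0.19292613  0.14971197 -0.29943058] 0.05121038766634898 [ 9.47326735e-01 -3.20268512e-01 -3.71426823e-04] [ 0.94854494 -0.31664252] to go [-0.00036137  0.00422805]
bar 1575 [-7.700e-03  1.000e-04  1.608e-01] [0.006  0.0597 0.1738]
```

View pics/wrist5.png

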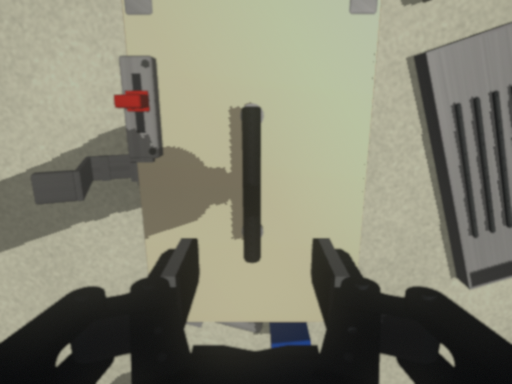

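View pics/scene5.png

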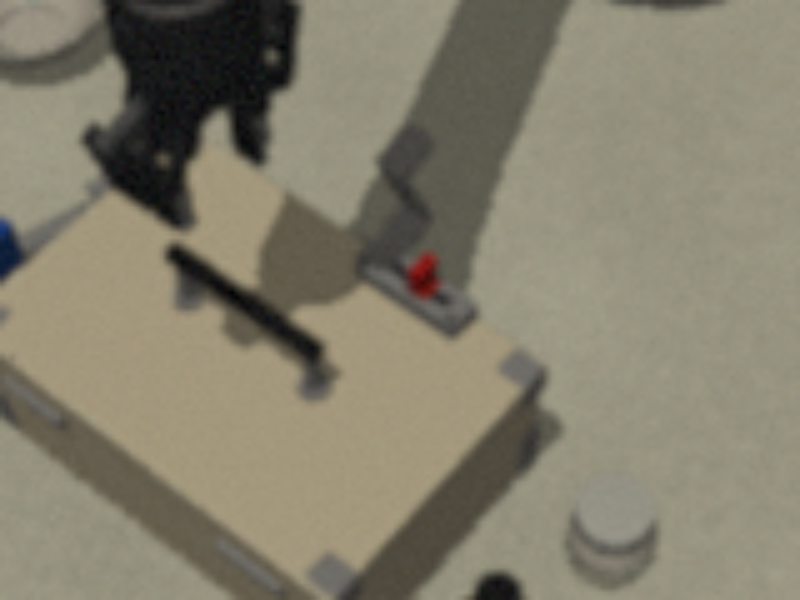

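>>> play_rows:
  plan:
    - [0.2,-0.0012,0.0045,-0.04,0]
    - [0.2,-0.0012,0.0045,-0.08,0]
    - [0.2,-0.0012,0.0045,-0.11,0]
    - [0.2,-0.0012,0.0045,-0.121,0]
    - [0.2,-0.0012,0.0045,-0.121,0]
    - [-1,-0.0012,0.0045,-0.121,0]
    - [-1,-0.0012,0.0045,-0.121,0]
    - [-1,-0.0012,0.0045,-0.121,0]
    - [-1,-0.0012,0.0045,-0.121,0]
    - [-1,-0.0012,0.0045,-0.121,0]
  force: 50

```text
clock: 16.35
tcp_pos: [0.5844, -0.0993, 0.1577]
orientation: [0.253, 1.555, -0.254]
contact_force: [-3.7, 0.4, 7.6]
grip_width: 0.0124
```

```bash
python3 - <<'E'
from cs import *
o=r.get_obs(); q=tocase(o["tcp_pos"]);print(q.round(4))
P=np.array([100,91]);v=np.array([-100,74.5]);a0=np.arctan2(v[1],v[0]);L=np.hypot(*v)
for th in np.arange(0.08,1.06,.08):
    d=L*np.array([np.cos(a0-th),np.sin(a0-th)])-v
    print(round(th,2),(A[:,0]*d[0]/1000).round(4),round(d[1]/1000,4))
E
```

```text
[-0.0008  0.0006  0.1577]
0.08 [ 0.006 -0.002] 0.0078
0.16 [ 0.0125 -0.0042] 0.015
0.24 [ 0.0195 -0.0065] 0.0216
0.32 [ 0.027 -0.009] 0.0277
0.4 [ 0.035  -0.0117] 0.0331
0.48 [ 0.0434 -0.0145] 0.0378
0.56 [ 0.052  -0.0174] 0.0417
0.64 [ 0.061  -0.0204] 0.045
0.72 [ 0.0701 -0.0234] 0.0474
0.8 [ 0.0795 -0.0265] 0.0491
0.88 [ 0.0889 -0.0297] 0.05
0.96 [ 0.0983 -0.0328] 0.0501
1.04 [ 0.1078 -0.036 ] 0.0495
```

>>> play_rows:
  plan:
    - [-1,0.003,-0.001,0.006,0]
    - [-1,0.006,-0.002,0.01,0]
    - [-1,0.0125,-0.0042,0.018,0]
    - [-1,0.0125,-0.0042,0.018,0]

```text
clock: 16.75
tcp_pos: [0.5971, -0.1035, 0.1742]
orientation: [0.254, 1.557, -0.253]
contact_force: [-1.8, 3.7, -8.4]
grip_width: 0.0118
```

>>> play_rows:
  plan:
    - [-1,0.007,-0.0023,0.0066,0]
    - [-1,0.0145,-0.0048,0.0127,0]
    - [-1,0.0225,-0.0075,0.0181,0]
    - [-1,0.0309,-0.0103,0.0228,0]
    - [-1,0.0395,-0.0132,0.0267,0]

```text
clock: 17.25
tcp_pos: [0.6336, -0.1158, 0.2018]
orientation: [0.253, 1.563, -0.253]
contact_force: [-14.6, 5.5, 3.1]
grip_width: 0.0117
```

>>> play_rows:
  plan:
    - [-1,0.009,-0.003,0.0033,0]
    - [-1,0.0181,-0.006,0.0057,0]
    - [-1,0.0275,-0.0091,0.0074,0]
    - [-1,0.0369,-0.0123,0.0083,0]
    - [-1,0.0463,-0.0154,0.0084,0]
    - [-1,0.051,-0.017,0.0082,0]
    - [-1,0.051,-0.017,0.0082,0]

```text
clock: 17.95
tcp_pos: [0.6891, -0.1344, 0.2134]
orientation: [0.254, 1.552, -0.254]
contact_force: [-4.8, 2.8, 8.0]
grip_width: 0.0117
```

```bash
python3 - <<'E'
from cs import *
o=r.get_obs(); q=tocase(o["tcp_pos"]);print(q.round(4),o["contact_force"],o["grip_width"])
g=q[[0,2]]+[0,.009]-[.1,.091]; print(np.arctan2(74.5,-100)-np.arctan2(g[1],g[0]),np.hypot(*g))
for n in("scene","wrist"):
  p=r.grab_frame(n); im=p["pixels"]
  if n=="scene": im=cv2.resize(im[120:270,140:340],None,fx=4,fy=4)
  cv2.imwrite(f"pics/{n}6.png",im)
E
```

```text
[0.1096 0.0005 0.2134] [-4.77135182  2.78325625  8.04953211] 0.011662572231759013
1.0035700600310185 0.13179368651632217
```

View pics/scene6.png

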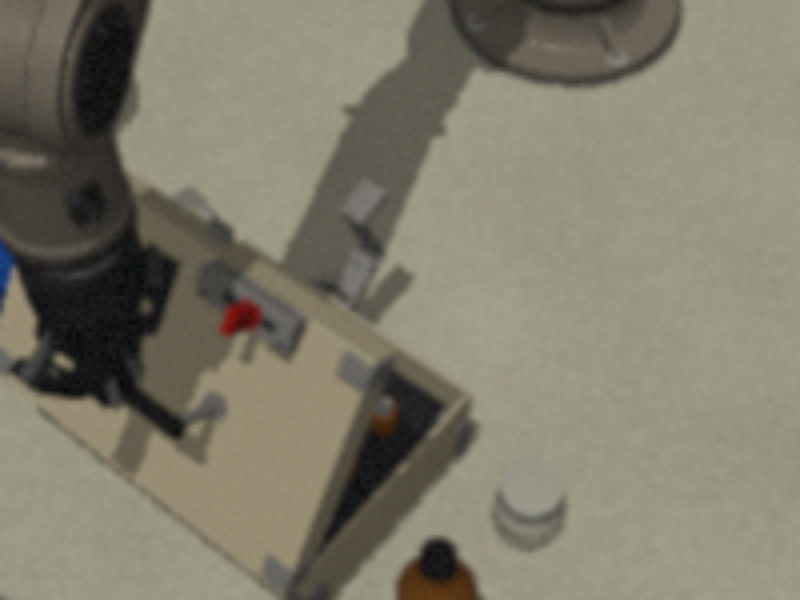

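View pics/wrist6.png

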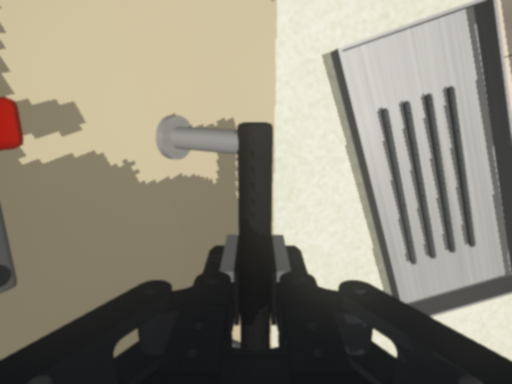

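>>> play_rows:
  plan:
    - [-0.35,0,0,0,0]
    - [-0.35,0,0,0,0]
    - [-0.35,0,0,0,0]
    - [-0.35,0,0,0.01,0]
    - [-0.35,0,0,0.025,0]
    - [-0.35,0,0,0.05,0]

```text
clock: 18.65
tcp_pos: [0.6868, -0.1341, 0.259]
orientation: [0.253, 1.558, -0.254]
contact_force: [0.7, 0.1, 0.7]
grip_width: 0.0277
```

>>> play_rows:
  plan:
    - [-0.35,0,0,0.04,0]
    - [-0.35,0,0,0.08,0]
    - [-0.35,0,0,0.12,0]
    - [-0.35,0,0,0.15,0]
    - [-0.35,0,0,0.15,0]
    - [-0.35,0,0,0.15,0]
    - [-0.35,0,0,0.15,0]

```text
clock: 19.35
tcp_pos: [0.6869, -0.134, 0.408]
orientation: [0.253, 1.557, -0.254]
contact_force: [-0.4, -0.5, -1.2]
grip_width: 0.028
```

```bash
python3 - <<'E'
from cs import *
o=r.get_obs(); print(o["clock"],o["tcp_pos"],o["contact_force"],o["grip_width"],abs(o["qvel"]).max())
p=r.grab_frame("scene"); cv2.imwrite("pics/s7.png",cv2.resize(p["pixels"][120:290,90:310],None,fx=3.4,fy=3.4))
o=r.get_obs();w=r.grab_frame("wrist"); cv2.imwrite("pics/w7.png",w["pixels"])
def pts(p,o=None):
    R,t=pose(p,o); z=p["z_map"]; v,u=np.mgrid[0:384,0:512]
    n=cv2.undistortPoints(np.stack([u,v],-1).reshape(-1,1,2).astype(float),K(p),np.array(p["D"],float))[:,0]
    X=(np.c_[n,np.ones(len(n))]*z.reshape(-1,1)-t)@R
    Y=np.c_[(X[:,:2]-C0)@A,X[:,2]]; return Y[z.ravel()>0.05]
# lid plane from wrist (y 60..140)
for nm,Y in(("w",pts(w,o)),("s",pts(p))):
    m=(Y[:,1]>.085)&(Y[:,1]<.14)&(Y[:,2]>.135)&(Y[:,2]<.28)&(abs(Y[:,0])<.12)
    if m.sum()>20:
        c=np.polyfit(Y[m,0],Y[m,2],1); print(nm,m.sum(),"lid angle",-np.arctan(c[0]),Y[m,2].max())
t=r.grab_frame("top")
for l in ["amber_bottle","blue_carton","white_jar","steel_spatula","white_bowl","brown_bottle","steel_cup","tab_grip","latch_lip"]:
    R=[];
    for f in(p,t):
        q=r.pinpoint(f,l)
        if q: R.append(ray(f,px(q[0]["position"])))
    if len(R)==2: X,e=tri(R); print(l,X.round(3),np.round(e[0],3),tocase(X).round(3))
E
```

```text
19.35 [ 0.68687278 -0.13401673  0.40795307] [-0.39828326 -0.46005693 -1.1658604 ] 0.027996809526668512 0.013711040858195076
w 9490 lid angle 0.941186697003831 0.2799778531015721
s 1056 lid angle 0.9725856111143156 0.279945171749878
amber_bottle [ 0.703  0.098 -0.015] 0.003 [ 0.049  0.226 -0.015]
white_jar [0.582 0.141 0.01 ] 0.002 [-0.079  0.228  0.01 ]
brown_bottle [ 0.604 -0.474 -0.017] 0.003 [ 0.137 -0.348 -0.017]
steel_cup [0.272 0.373 0.008] 0.005 [-0.447  0.35   0.008]
tab_grip [ 0.652 -0.056  0.286] 0.001 [0.05  0.063 0.286]
latch_lip [ 0.431 -0.052  0.16 ] 0.001 [-0.161 -0.003  0.16 ]
```

View pics/s7.png

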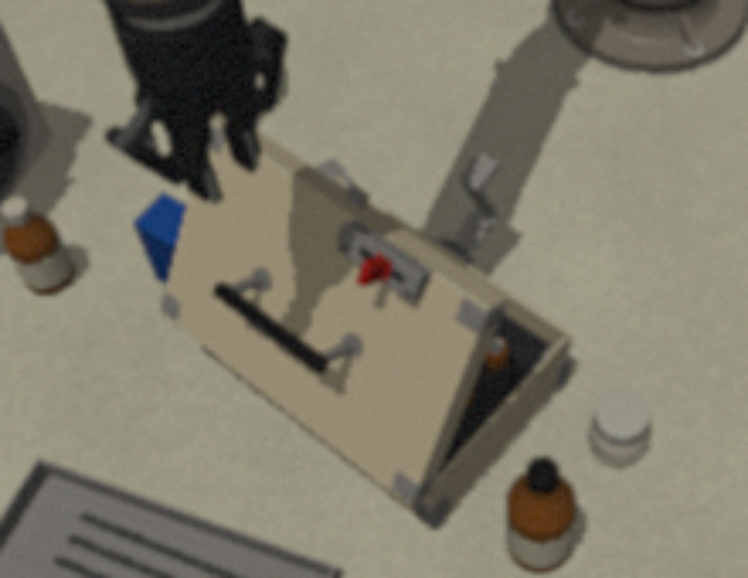

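```bash
python3 -c "
from bench import r
print(r.hand_in())"
```

```text
the job is handed in; nothing more can be done
None
```

The case is open and the job is handed in at about 19.5 s of the 61 s allowed; the hand-in reported no verdict.

- **Tab:** I pushed the red tab in 1 mm steps to its stop, after about 11.5 mm of travel. At the end I pressed with about 9.6 N, which is roughly 6.6 N on the stop after the 3 N of friction. That stop force is inferred from the wrist reading, not measured directly.
- **Latch:** I gripped the lip from its sides and swung the lever along its arc to about 1.3 rad, with no sign of the bolt holding it.
- **Lid:** I raised it by the handle, released it and moved the gripper clear above it.

**Last checks:**
- **Lid:** its angle was about 0.94 rad from the wrist camera and 0.97 rad from the scene camera, and it was standing by itself.
- **Lever:** its lip was still over at the front, at x ≈ -161 mm in the case's frame.
- **Tab:** it was at y ≈ 63 mm.
- **Gripper:** it was clear, with about 1 N at the wrist.
- **Other things on the table:** the amber bottle, white jar, brown bottle and steel cup were where they started, within about 10 mm of network noise.
- **Not re-measured:** the carton, spatula and bowl were not found in both views at the end, and the tin was not checked again. The arm did not go near the tin or the bowl, and no unexpected contact showed up.

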